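# Fetch a bar blank from the wide tilt-out bin

### The arm

A 7-joint arm with a two-finger parallel gripper is mounted at the origin on the work surface. World frame = base frame: x ahead of the robot, y to its left, z up, the work surface at z = 0. Lengths are in mm, angles in degrees, forces in N, time in s.
With the tool pointing down it reaches from about 350 to 900 mm from the base axis. Payload 7.2 kg.
Tool frame: the origin (TCP) lies midway between the tips of the shut fingers; the grasp point (between the pads) lies 19 mm behind it; z points along the fingers, y is the line along which they close (so a half turn about z gives the same grasp; the last joint's range is limited). The gripper opens to 85 mm and grips with 20 to 120 N. Pads are 22 mm wide; open, the fingers measure 114 mm over their backs; the gripper's body (76 mm by 85 mm) begins 54 mm behind the grasp point. The pads swing forward as they close: fully open they stand 13 mm farther back than shut.
Start: joints at [-80.569, 23.554, -0.728, 91.456, 0.321, 64.991, -4.71], TCP at [144.199, 608.141, 231.297] pointing down, gripper open.
Joint ranges: [-169.25, 169.25], [-16.82, 113.86], [-84.01, 82.57], [7.8, 145.47], [-59.2, 239.2], [7.22, 106.19], [-163.78, 163.78]. Speed limits (degrees/s): [136.94, 136.94, 172.46, 172.46, 180, 180, 180].

### API

Orientations are given as a 3x3 rotation matrix whose columns are the frame's x, y, z axes.
In Python, from cell import r gives the robot as it stands. The module is installed in compiled form; this text tells all that it offers.
- The arm moves only by the shell command python3 -m pendant 'ROWS' [OPENING]. ROWS is a JSON object of lists of equal length, an entry for each row: "linear": the shift along the tool's x, y, z in m, a list of three; "turn": the turn about the tool's z in degrees. In form: {"linear": [[x, y, z], ...], "turn": [turn, ...]}. A call has 1 to 10 rows; each row shifts and turns the commanded pose from where the row before left it, along the tool's axes as they then stand; what a row does not reach is not made up. A row lasts 1/12 s, in which the tool goes at most 41.7 mm and 7.16 degrees, less where a joint would pass 70% of its speed; a pose out of reach is approached as far as the arm can. A call with a gripper value outside its range is refused whole. OPENING is the opening, from 0 (shut) to 1 (fully open), set as the call begins (- or left out, the last holds). The fingers move at their own pace and stop on an object; the grip force is fixed at half the most. Time passes only in rows, so rows that do not move let the fingers close. It gives the time, the measured TCP pose, the force, the opening and the grip force at its end, in the units of the state.
- r.state(): the state, without advancing time (a new reading comes with each control period).
- r.read_camera(name): name is "scene" or "side" or "wrist"; returns (picture, depth): 400x640x3 uint8, red, green, blue; 400x640 float32, mm along the optical axis (not along the pixel's ray), 0 where there is no reading.
- r.camera_info(name): a dict with "fx", "fy", "cx", "cy" (pixels), "world_to_cam" (4x4, takes a point from world to camera coordinates); the wrist camera has in their place "T_tool_cam" (4x4, takes a point from camera to tool coordinates, whose origin is the TCP and whose axes are the flange's). Camera axes: x right, y down, z forward; pixel columns grow to the right and rows downward; lengths in mm; the calibration is good to about 2 mm. A picture is of the moment at which its call begins: read the wrist's pose just before it. camera_info takes no time and is no camera call.
- r.hand_in(): hands the job in; it is judged then, once.
Trained networks look in the newest picture that a camera, given by its name, has taken for a name from the list of things; names that differ only in an ending like _2 or _b are one class to them, and where a whole thing is asked for, a point or a joint stands for the part that bears it (a point fixed in the world has none). Each returns a list of dicts, best first, with "p" (0 to 1); they miss things now and then, are a little off and sometimes report something else, mostly with a low value. They report only what shows in the picture. A call takes as long as a camera call.
- r.silhouettes(camera, name): "region" (400x640 bool, what is visible of it) and "rect" ([left, top, right, bottom] in pixels, round what is visible of it).
The state is a dict: "clock": time; "qpos": joint angles; "joint_velocities": joint speeds; "joint_efforts": joint torques, N m; "position": TCP position; "tcp_rot": TCP orientation; "ft_force": force on the tool from outside, world axes, zero at the start; "torque": the same for the moment, N m; "opening": finger opening in mm; "grasp_force": force on a finger pad.
Only numpy, scipy, OpenCV 4.12 (cv2) and the standard library are available. Lean on these libraries where they do the work, as an engineer would, in place of code of your own. Each camera call takes 0.05 s, during which the arm holds its last target. There are 200 camera calls.

### The job

Swing the wide tilt-out bin fully forward out of its housing, so that the round aluminium blank rolls to its front. Then take the blank out and lay it in the steel V rest, along the groove and centred in it; leave the wide bin standing open and leave the narrow bin shut.

Things in the scene. Friction and masses are not known exactly. Their poses are not given: they have to be found in the camera images.
- wide_bin (a joint): Angle of the wide grey tilt-out bin, rad: 0 shut, 0.8 fully forward at its stop. Level hinge across the bin's width, 25 mm above the bench. It sits in a white sheet-metal housing 200 mm wide (the other bin's: 104 mm), 170 mm high, front towards the robot. 1 to 6 N at the tab swings it; it stays shut or open when let go. Inside it is 176 mm wide, side walls 60 mm high.
- wide_tab (a point): Top middle of the wide bin's finger tab, 90 wide (y), 10 thick (x), 27 mm high (z), on the bin's 5 mm front panel; turns with the bin. Shut: x points to the back, z up, top 200 mm above the bench. In this frame the hinge is 50 mm to +x, 175 to -z. Behind the shut tab a 55 mm gap to the housing's cover lets fingers down to push the tab forward (or pinch it).
- blank_center (a point): Centre of the aluminium blank, a cylinder 44 mm in diameter, 50 long, 0.2 kg, its axis (y) along the bin's width. Bin shut: it lies at the back under the cover. Bin open: it has rolled into the trough at the front panel, centre 61 mm above the bench, 74 mm in front of the hinge, 40 mm or more free at each end. Take it from above by its flat ends. x and z roll with it.
- vrest_seat (a point): Where the blank's centre lies once in the V rest, 51 mm above the bench. The rest is a fixed steel cradle, two plates at 45 degrees on a foot plate 90 x 36 x 8 mm; the groove runs along y, level, 36 mm long, so the blank overhangs it by 7 mm at each end; mouth 65 mm wide, its edges about 54 mm above the bench.
- narrow_bin (a joint): Angle of the bystander bin, rad, 0 shut: the same make, in a white housing 104 mm wide, beside the wide one on either side. It is to stay shut.

How it is judged:
By the outcome, as a careful person would: the job done as asked, in the order asked, and still so for the second after the job is handed in, with the robot touching nothing.
It also fails if it takes over 58 s, if anything falls off the work surface, if the arm or the gripper's body presses on something with over 40 N, if the wrist force passes 120 N, or if a joint passes its speed limit or range.

## Working session

There is one attempt and no reset: what is moved stays moved. The work goes in short steps, Python scripts to look and compute and a shell command to move; the robot and the scene stay as the last step left them, time stands still between calls to the robot, and variables do not carry over. Pictures are saved under pics/ and viewed, at most 10 in all, crops included, and the job is handed in when it is done.

```bash
mkdir -p pics; cat > h.py <<'E'
import numpy as np, cv2
from cell import r
def world(cam,pic_depth,mask=None):
    i=r.camera_info(cam); d=pic_depth
    v,u=np.mgrid[0:400,0:640]
    P=np.stack([(u-i["cx"])/i["fx"]*d,(v-i["cy"])/i["fy"]*d,d],-1)
    s=r.state()
    if cam=="wrist":
        T=np.array(i["T_tool_cam"]); W=np.eye(4); W[:3,:3]=s["tcp_rot"]; W[:3,3]=s["position"]; M=W@T
    else: M=np.linalg.inv(np.array(i["world_to_cam"]))
    return P@M[:3,:3].T+M[:3,3]
E
python3 - <<'E'
from h import *
s=r.state(); print(s["clock"],np.round(s["position"],1),np.round(s["tcp_rot"],3).tolist(),s["opening"])
out=[]
for c in ["scene","side"]:
    im,d=r.read_camera(c); np.save(c+".npy",d); X=world(c,d); im=im[:,:,::-1].copy()
    for n in ["wide_bin","wide_tab","blank_center","vrest_seat","narrow_bin"]:
        try:
            for o in r.silhouettes(c,n)[:2]:
                m=o["region"]&(d>0); p=X[m]
                print(c,n,round(o["p"],2),np.round(o["rect"]),m.sum(),[np.round(np.percentile(p,q,axis=0)).tolist() for q in(2,50,98)] if m.sum() else "")
        except Exception as e: print(c,n,e)
    cv2.imwrite(f"pics/{c}0.png",im)
E
```

```text
0.0 [144.1 607.7 230.4] [[-0.973, 0.231, -0.0], [0.231, 0.973, -0.002], [-0.0, -0.002, -1.0]] 85.39753374843423
scene wide_bin 0.98 [297. 295. 387. 400.] 4141 [[596.0, 87.0, 75.0], [628.0, 181.0, 81.0], [667.0, 264.0, 200.0]]
scene wide_tab 0.67 [294. 295. 387. 400.] 4249 [[594.0, 87.0, 70.0], [627.0, 182.0, 81.0], [667.0, 264.0, 200.0]]
scene vrest_seat 0.71 [286.  97. 322. 136.] 688 [[389.0, -374.0, -1.0], [432.0, -328.0, 28.0], [476.0, -309.0, 52.0]]
scene narrow_bin 0.66 [275. 188. 319. 257.] 1752 [[549.0, -116.0, 50.0], [573.0, -74.0, 83.0], [609.0, -28.0, 200.0]]
side wide_bin 0.87 [132. 195. 236. 284.] 4534 [[592.0, 87.0, 71.0], [604.0, 173.0, 120.0], [726.0, 266.0, 201.0]]
side wide_tab 0.63 [132. 190. 236. 282.] 4654 [[592.0, 87.0, 71.0], [604.0, 174.0, 120.0], [726.0, 267.0, 201.0]]
side blank_center 0.68 [157. 213. 185. 236.] 390 [[661.0, 175.0, 94.0], [683.0, 199.0, 112.0], [698.0, 223.0, 168.0]]
side vrest_seat 0.58 [405. 188. 447. 225.] 758 [[391.0, -357.0, 2.0], [434.0, -327.0, 28.0], [475.0, -308.0, 53.0]]
side narrow_bin 0.78 [279. 164. 330. 225.] 1999 [[548.0, -115.0, 70.0], [553.0, -65.0, 117.0], [665.0, -28.0, 202.0]]
```

View pics/scene0.png

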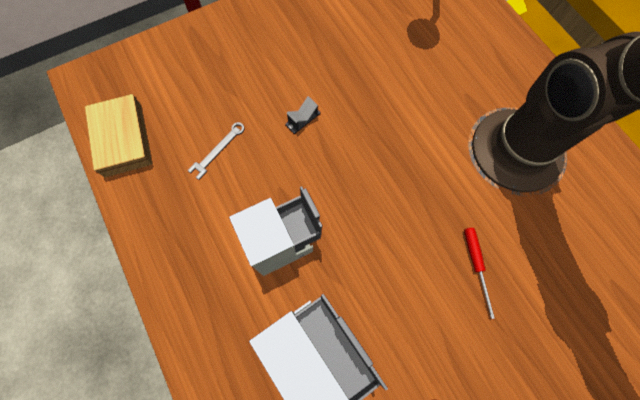

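View pics/side0.png

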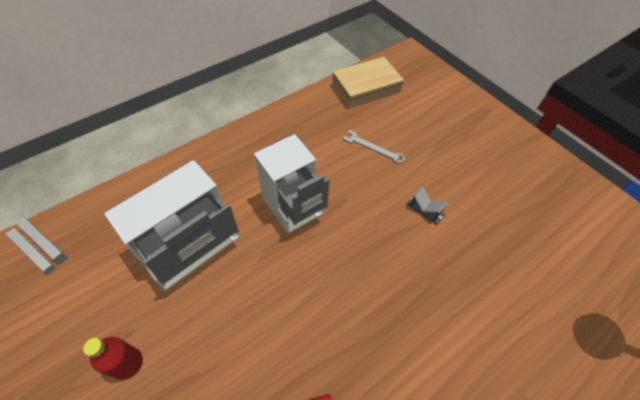

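```bash
python3 - <<'E'
from h import *
def pt(c,rect,zlo,zhi):
    d=np.load(c+".npy"); X=world(c,d); l,t,rr,b=rect
    p=X[t:b,l:rr][d[t:b,l:rr]>0]; return p[(p[:,2]>zlo)&(p[:,2]<zhi)]
for c,rw,rv in [("scene",(285,285,395,400),(276,87,332,146)),("side",(122,180,246,300),(395,178,457,235))]:
    p=pt(c,rw,192,208); p=p[p[:,0]<640]
    # tab top
    (cx,cy),(w,h),a=cv2.minAreaRect(p[:,:2].astype(np.float32)); print(c,"tab",len(p),np.round([cx,cy,w,h,a],1),np.round(np.median(p,0),1), cv2.fitLine(p[:,:2].astype(np.float32),2,0,.01,.01)[:2].ravel())
    q=pt(c,rv,47,60); R=cv2.minAreaRect(q[:,:2].astype(np.float32)); print(" v edges",len(q),np.round(R[0],1),np.round(R[1],1),round(R[2],1)); print(np.round(cv2.boxPoints(R)).tolist())
    q=pt(c,rv,5,11);R=cv2.minAreaRect(q[:,:2].astype(np.float32)); print(" foot",len(q),np.round(R[0],1),np.round(R[1],1),round(R[2],1))
    f=pt(c,rw,80,165); f=f[f[:,0]<640]
    A=np.c_[f[:,1:],np.ones(len(f))]; print(" front panel x=ay+bz+c",np.round(np.linalg.lstsq(A,f[:,0],rcond=None)[0],3))
E
```

```text
scene tab 362 [603.2 171.5  10.   89.5   6.1] [603.4 172.2 198.8] [ 0.10584039 -0.99438316]
 v edges 81 [ 432.9 -333.5] [72.  36.5] 12.3
[[394.0, -323.0], [402.0, -359.0], [472.0, -344.0], [464.0, -308.0]]
 foot 134 [ 433.4 -332.2] [89.6 35.1] 13.0
 front panel x=ay+bz+c [-5.80000e-02 -1.11000e-01  6.37751e+02]
side tab 353 [603.1 172.2  11.9  89.4   5.6] [601.9 173.5 200.2] [ 0.1051347 -0.994458 ]
 v edges 120 [ 433.7 -333.5] [71.5 38.9] 11.3
[[395.0, -321.0], [403.0, -360.0], [473.0, -346.0], [465.0, -307.0]]
 foot 200 [ 453.1 -358.7] [136.6 138. ] 43.0
 front panel x=ay+bz+c [-9.90000e-02  0.00000e+00  6.18543e+02]
```

The scene view shows the wide tab at about (345,335), the narrow bin at (300,220) and the V rest at (303,115). In the side view the blank is visible under the cover at (170,225), with a red bottle at (115,357). Next I check how high the bottle and other obstacles stand on the path.

```bash
python3 - <<'E'
from h import *
for c,l,t,rr,b in [("side",75,330,150,385),("side",570,310,640,370),("scene",400,0,445,50)]:
    d=np.load(c+".npy"); X=world(c,d)[t:b,l:rr].reshape(-1,3); dd=d[t:b,l:rr].ravel()>0
    p=X[dd&(X[:,2]>12)]; print(c,len(p), np.round(np.percentile(p,[1,50,99],axis=0)).tolist() if len(p) else "")
s=r.state(); R=np.array(s["tcp_rot"]); p=np.array(s["position"])
print(R.T@(np.array([629.8,175,230])-p), r.state()["ft_force"])
E
```

```text
side 1809 [[489.0, 361.0, 14.0], [506.0, 382.0, 100.0], [539.0, 414.0, 152.0]]
side 0 
scene 0 
[-572.38628583 -309.42151249    1.29834264] [ 0.51354483 -1.17274659  0.16428591]
```

```bash
python3 -m pendant '{"linear":[[-0.030,-0.016,0],[-0.035,-0.019,0],[-0.036,-0.0195,0],[-0.036,-0.0195,0],[-0.036,-0.0195,0],[-0.036,-0.0195,0],[-0.036,-0.0195,0],[-0.036,-0.0195,0],[-0.036,-0.0195,0],[-0.036,-0.0195,0]],"turn":[0,0,0,0,0,0,0,0,0,0]}' 0 && python3 -m pendant '{"linear":[[-0.036,-0.0195,0],[-0.036,-0.0195,0],[-0.036,-0.0195,0],[-0.036,-0.0195,0],[-0.036,-0.0195,0],[-0.036,-0.0195,0],[0,0,0],[0,0,0],[0,0,0],[0,0,0]],"turn":[0,0,0,0,0,0,-6.5,-6.5,-6.4,0]}' && python3 - <<'E'
from h import *
s=r.state(); R=np.array(s["tcp_rot"]); p=np.array(s["position"]); print(s["clock"],p,R.round(3).tolist(),s["qpos"],s["opening"])
print(R.T@(np.array([629.8,175,230])-p))
im,d=r.read_camera("wrist"); cv2.imwrite("pics/w1.png",im[:,:,::-1]); X=world("wrist",d)
m=(d>0)&(abs(X[...,2]-200)<8)&(X[...,0]<625)&(X[...,0]>560); q=X[m]
print(len(q),np.round(q.mean(0),1),[np.round(a,1) for a in cv2.minAreaRect(q[:,:2].astype(np.float32))])
E
```

```text
clock: 1.43
position: [444.9, 339.3, 231.7]
tcp_rot: [[-0.973, 0.231, 0.001], [0.231, 0.973, 0.001], [-0.0, 0.001, -1.0]]
ft_force: [-0.3, 0.8, 0.5]
opening: -0.0
grasp_force: 0.0
clock: 2.27
position: [626.9, 176.9, 231.1]
tcp_rot: [[-0.994, -0.11, -0.0], [-0.11, 0.994, 0.0], [0.0, 0.0, -1.0]]
ft_force: [-0.8, -0.1, 0.4]
opening: -0.0
grasp_force: 0.0
2.2667 [626.94977508 176.88210834 231.14590555] [[-0.994, -0.11, -0.0], [-0.11, 0.994, 0.0], [0.0, 0.0, -1.0]] [-26.41407061  26.16947919   9.22252076  87.99094054  -4.44657444
  66.20629783  79.9896664 ] -0.037038200685746175
[-2.62614053 -2.18445381  1.14488466]
3414 [602.6 172.4 199.7] [array([603.7, 172.3]), array([10.9, 90.1]), np.float64(6.1)]
```

```bash
python3 -m pendant '{"linear":[[-0.003,-0.002,0.013],[0,0,0.018],[0,0,0.018],[0.003,0,0],[0.004,0,0],[0.002,0,0]],"turn":[0,0.3,0,0,0,0]}' && python3 -m pendant '{"linear":[[0.008,0,0.0025],[0.008,0,0.003],[0.0075,0,0.0035],[0.0075,0,0.0035],[0.007,0,0.004],[0.007,0,0.004],[0.0065,0,0.005],[0.0065,0,0.005]],"turn":[0,0,0,0,0,0,0,0]}'
```

```text
clock: 2.82
position: [620.7, 174.7, 182.7]
tcp_rot: [[-0.995, -0.099, 0.0], [-0.099, 0.995, -0.0], [-0.0, -0.0, -1.0]]
ft_force: [0.4, 0.3, -0.3]
opening: 0.1
grasp_force: 0.0
clock: 3.48
position: [562.4, 168.7, 151.2]
tcp_rot: [[-0.995, -0.1, -0.0], [-0.1, 0.995, -0.0], [0.0, 0.0, -1.0]]
ft_force: [0.5, 0.1, 0.7]
opening: 0.1
grasp_force: 0.5
```

```bash
python3 - <<'E'
from h import *
im,d=r.read_camera("side"); cv2.imwrite("pics/s2.png",cv2.resize(im[150:310,90:350,::-1],None,fx=3,fy=3))
E
```

```text
(no output)
```

View pics/s2.png

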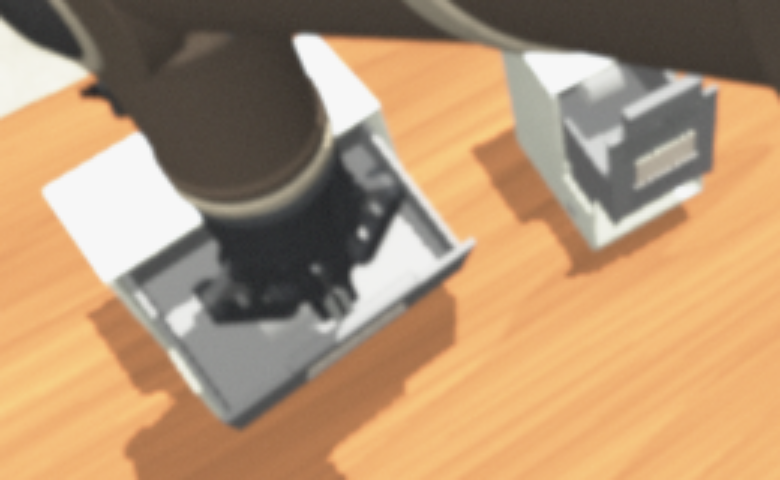

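The crop shows the bin swinging forward, with its tab at about (355,340) and the fingers just behind it. The narrow bin is still shut. I continue the swing.

```bash
python3 -m pendant '{"linear":[[0.006,0,0.0055],[0.006,0,0.0055],[0.0055,0,0.006],[0.0055,0,0.006],[0.005,0,0.0065],[0.005,0,0.0065],[0.0045,0,0.007],[0.004,0,0.006]],"turn":[0,0,0,0,0,0,0,0]}'; python3 -m pendant '{"linear":[[0.002,0,0.001],[0.002,0,0.001]],"turn":[0,0]}'
```

```text
clock: 4.2
position: [521.4, 164.5, 101.9]
tcp_rot: [[-0.995, -0.1, -0.0], [-0.1, 0.995, -0.0], [0.0, -0.0, -1.0]]
ft_force: [-0.3, 0.4, -0.4]
opening: -0.1
grasp_force: 0.0
clock: 4.37
position: [519.2, 164.4, 100.9]
tcp_rot: [[-0.995, -0.1, 0.003], [-0.1, 0.995, 0.001], [-0.003, 0.0, -1.0]]
ft_force: [6.2, -0.7, 1.3]
opening: -0.0
grasp_force: 2.7
```

```bash
python3 -m pendant '{"linear":[[0.002,0,0.001],[0.002,0,0.001],[0,0,0]],"turn":[0,0,0]}'
```

```text
clock: 4.62
position: [519.1, 164.4, 101.0]
tcp_rot: [[-0.995, -0.1, 0.01], [-0.1, 0.995, 0.003], [-0.01, 0.002, -1.0]]
ft_force: [10.9, -0.2, 2.4]
opening: 0.2
grasp_force: 4.6
```

Firm stop reached. I back off, rise and look.

```bash
python3 -m pendant '{"linear":[[-0.008,0,-0.002],[-0.01,0,-0.02],[-0.01,0,-0.03],[-0.01,0,-0.036],[0,0,-0.036],[0,0,-0.02],[0,0,0]],"turn":[0,0,0,0,0,0,0]}' 1; python3 - <<'E'
from h import *
out=[]
for c in ["wrist","side"]:
    im,d=r.read_camera(c); X=world(c,d); im=im[:,:,::-1].copy()
    for n in ["blank_center","wide_tab"]:
      for o in r.silhouettes(c,n)[:2]:
        m=o["region"]&(d>0); p=X[m]; cv2.rectangle(im,*[tuple(int(v) for v in o["rect"][k:k+2]) for k in (0,2)],(0,0,255))
        print(c,n,round(o["p"],2),np.round(o["rect"]),m.sum(),[np.round(np.percentile(p,q,axis=0)).tolist() for q in(2,50,98)] if m.sum() else "")
        if n[0]=="b" and m.sum()>50:
            t=p[p[:,2]>70]; R=cv2.minAreaRect(t[:,:2].astype(np.float32)); print("  top",len(t),np.round(R[0],1),np.round(R[1],1),round(R[2],1), np.percentile(t[:,2],98))
    out.append(im)
cv2.imwrite("pics/w3.png",out[0])
E
```

```text
clock: 5.2
position: [554.1, 168.3, 248.0]
tcp_rot: [[-0.995, -0.1, 0.007], [-0.1, 0.995, 0.003], [-0.007, 0.002, -1.0]]
ft_force: [0.4, 0.2, 0.8]
opening: 83.1
grasp_force: 0.0
wrist blank_center 0.56 [311. 174. 362. 223.] 2188 [[553.0, 162.0, 56.0], [569.0, 186.0, 78.0], [592.0, 210.0, 81.0]]
  top 1820 [575.2 187. ] [37.  49.1] 5.7 81.32684769183354
wrist wide_tab 0.85 [213. 112. 424. 303.] 34215 [[494.0, 81.0, 32.0], [600.0, 165.0, 77.0], [662.0, 260.0, 142.0]]
side blank_center 0.71 [188. 256. 219. 288.] 591 [[555.0, 162.0, 47.0], [570.0, 188.0, 79.0], [607.0, 212.0, 85.0]]
  top 463 [576.1 186.9] [39.6 50. ] 5.6 85.35090991400851
side wide_tab 0.61 [138. 204. 262. 316.] 6802 [[496.0, 81.0, 34.0], [608.0, 171.0, 76.0], [663.0, 261.0, 146.0]]
```

View pics/w3.png

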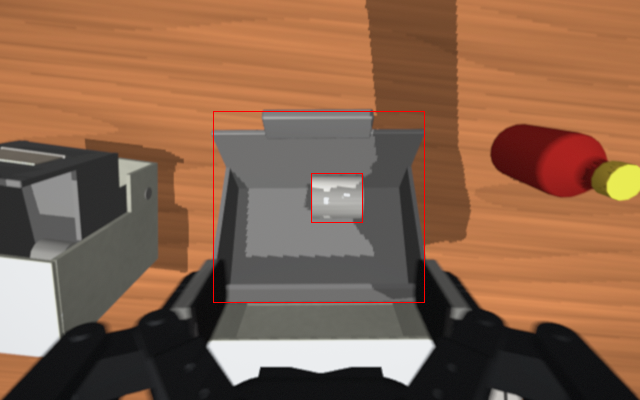

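The wrist view shows the bin open with the blank in the trough at px (336,198), about (576.5, 187) in the world. Its top is at 82 mm, as expected. The narrow bin at (75,200) is undisturbed.

```bash
python3 -m pendant '{"linear":[[-0.011,0.008,0],[-0.012,0.008,0.015],[0,0,0.035],[0,0,0.035],[0,0,0.03],[0,0,0.013],[0,0,0]],"turn":[0,0,0,0,0,0,0]}' 1; python3 - <<'E'
from h import *
s=r.state();im,d=r.read_camera("wrist"); X=world("wrist",d)
for o in r.silhouettes("wrist","blank_center")[:2]:
    m=o["region"]&(d>0); t=X[m]; t=t[t[:,2]>66];R=cv2.minAreaRect(t[:,:2].astype(np.float32));print(o["p"],np.round(o["rect"]),len(t),R,np.percentile(t[:,2],98))
R=np.array(s["tcp_rot"]);print(R.T@(np.array([576.5,187,43])-s["position"]))
E
```

```text
clock: 6.08
position: [570.1, 184.8, 109.9]
tcp_rot: [[-0.995, -0.101, -0.008], [-0.101, 0.995, -0.003], [0.008, -0.003, -1.0]]
ft_force: [-0.5, -0.0, 0.4]
opening: 85.6
grasp_force: 0.0
0.76 [276. 202. 368. 276.] 6133 ((577.987060546875, 187.5377960205078), (41.225955963134766, 49.848209381103516), 5.9360857009887695) 86.44141109207901
[-7.14383768  1.70536443 66.81912117]
```

```bash
python3 -m pendant '{"linear":[[-0.008,0.002,0.012],[0,0,0.018],[0,0,0.018],[0,0,0.014],[0,0,0.005],[0,0,0]],"turn":[0,0,0,0,0,0]}' 1
```

```text
clock: 6.68
position: [580.4, 188.9, 48.1]
tcp_rot: [[-0.995, -0.101, -0.001], [-0.101, 0.995, 0.0], [0.001, 0.0, -1.0]]
ft_force: [-1.6, 0.3, 1.4]
opening: 85.3
grasp_force: 0.0
```

```bash
python3 -m pendant '{"linear":[[0.003,-0.001,0.002],[0,0,0],[0,0,0],[0,0,0],[0,0,0],[0,0,0],[0,0,0],[0,0,0]],"turn":[0,0,0,0,0,0,0,0]}' 0; python3 - <<'E'
from h import *
im,d=r.read_camera("wrist"); cv2.imwrite("pics/w4.png",im[:,:,::-1])
E
```

```text
clock: 7.35
position: [579.0, 187.6, 47.2]
tcp_rot: [[-0.995, -0.1, 0.002], [-0.1, 0.995, 0.001], [-0.002, 0.001, -1.0]]
ft_force: [-2.4, -1.1, 6.6]
opening: 49.4
grasp_force: 61.2
```

View pics/w4.png

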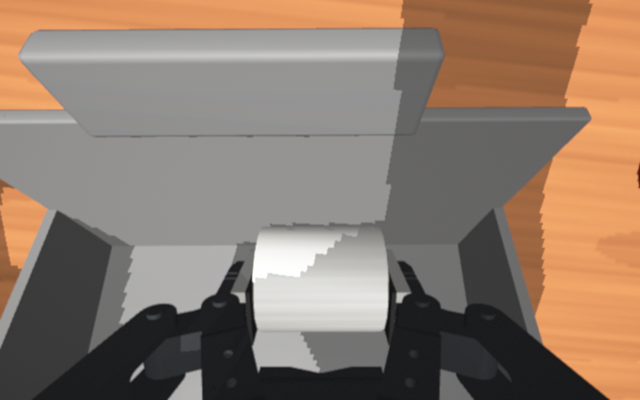

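The wrist view shows the blank held squarely between the pads by its ends at (320,280). I lift and check.

```bash
python3 -m pendant '{"linear":[[0,0,-0.01],[0,0,-0.025],[0,0,-0.035],[0,0,-0.038],[0,0,-0.038],[0,0,-0.038],[0,0,-0.03],[0,0,0]],"turn":[0,0,0,0,0,0,0,0]}'; python3 - <<'E'
from h import *
s=r.state(); R=np.array(s["tcp_rot"]); print(R.T@(np.array([433.3,-333.2,240])-s["position"]), s["qpos"])
im,d=r.read_camera("wrist"); X=world("wrist",d)
m=(d>0)&(d<X[200,320,2]+300); 
for o in r.silhouettes("wrist","blank_center")[:1]:
    m=o["region"]&(d>0); q=(X[m]-s["position"])@R; print(o["p"],np.round(o["rect"]),np.percentile(q,[2,50,98],axis=0).round(1).tolist())
im,d=r.read_camera("side"); X=world("side",d)
for n in ["wide_bin","narrow_bin"]:
    for o in r.silhouettes("side",n)[:1]:
        m=o["region"]&(d>0); print(n,o["p"],np.percentile(X[m],[2,50,98],axis=0).round().tolist())
E
```

```text
clock: 8.07
position: [581.1, 188.0, 268.1]
tcp_rot: [[-0.995, -0.1, 0.011], [-0.1, 0.995, 0.005], [-0.011, 0.004, -1.0]]
ft_force: [1.6, 0.4, -1.8]
opening: 49.3
grasp_force: 62.8
[ 199.34836964 -503.95675296   24.06839605] [-29.46150764  20.09707594   9.35834549  91.92792493  -3.49378126
  67.57638344  76.3562867 ]
0.89 [251. 226. 388. 333.] [[-9.9, -23.6, -33.1], [12.3, 0.1, -29.5], [24.0, 23.5, -9.6]]
narrow_bin 0.64 [[548.0, -115.0, 68.0], [553.0, -65.0, 116.0], [666.0, -28.0, 201.0]]
```

```bash
python3 -m pendant '{"linear":[[0.008,-0.016,0],[0.013,-0.032,0],[0.014,-0.036,0],[0.014,-0.036,0],[0.014,-0.036,0],[0.014,-0.036,0],[0.014,-0.036,0],[0.014,-0.036,0],[0.014,-0.036,0],[0.014,-0.036,0]],"turn":[0,0,0,0,0,0,0,0,0,0]}'; python3 -m pendant '{"linear":[[0.014,-0.036,0],[0.014,-0.036,0],[0.014,-0.036,0],[0.013,-0.033,0],[0.009,-0.022,0.02],[0,0,0.035],[0,0,0.035],[0,0,0]],"turn":[0,0,0,0,0,-3.3,-3.3,0]}'; python3 - <<'E'
from h import *
s=r.state(); R=np.array(s["tcp_rot"]); print(s["qpos"]);print(R.T@(np.array([435.7,-332.7,100])-s["position"]))
im,d=r.read_camera("wrist"); cv2.imwrite("pics/w5.png",im[:,:,::-1]);X=world("wrist",d)
for n in ["blank_center","vrest_seat"]:
  for o in r.silhouettes("wrist",n)[:1]:
    m=o["region"]&(d>0); q=X[m]; print(n,o["p"],np.round(o["rect"]),np.percentile(q,[2,50,98],axis=0).round(1).tolist())
q=X[(d>0)&(X[...,2]>5)&(X[...,2]<12)&(abs(X[...,0]-433)<60)&(abs(X[...,1]+333)<60)]
print("foot",len(q),cv2.minAreaRect(q[:,:2].astype(np.float32)) if len(q) else "")
q=X[(d>0)&(X[...,2]>45)&(X[...,2]<60)&(abs(X[...,0]-433)<60)&(abs(X[...,1]+333)<60)]
print("edge",len(q),cv2.minAreaRect(q[:,:2].astype(np.float32)) if len(q) else "")
E
```

```text
clock: 9.15
position: [477.9, -161.8, 258.6]
tcp_rot: [[-0.995, -0.1, -0.002], [-0.1, 0.995, 0.0], [0.002, 0.001, -1.0]]
ft_force: [1.2, -0.7, -2.7]
opening: 49.2
grasp_force: 62.7
clock: 9.82
position: [427.9, -326.4, 162.7]
tcp_rot: [[-0.976, -0.216, -0.011], [-0.216, 0.976, 0.006], [0.01, 0.008, -1.0]]
ft_force: [-1.8, 0.8, -2.7]
opening: 49.4
grasp_force: 63.3
[ 13.47863111  20.48593875  23.66915822 108.70917991  -9.9383541
  53.54184582 144.29992392]
[-6.88490606 -8.36046367 62.5874984 ]
vrest_seat 0.95 [285. 134. 334. 226.] [[391.0, -358.7, 5.8], [422.6, -337.5, 36.4], [458.0, -316.1, 55.8]]
foot 749 ((431.9427795410156, -332.939208984375), (118.04156494140625, 119.71355438232422), 0.09783761203289032)
edge 994 ((429.0086669921875, -336.667236328125), (60.172786712646484, 35.84798812866211), 12.290916442871094)
```

View pics/w5.png

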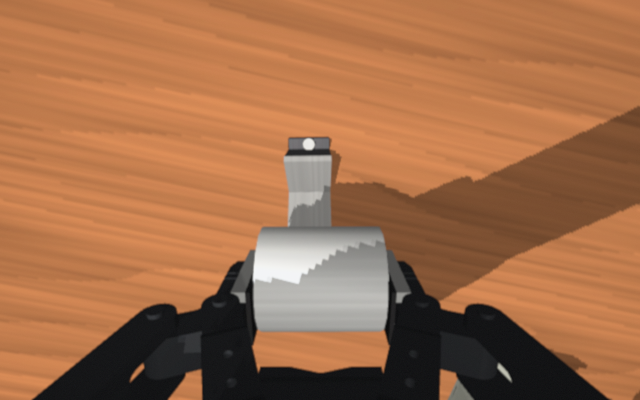

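The wrist view shows the blank still held at (320,280) and the rest ahead and below at (308,180). I move nearer and re-measure in the tool frame.

```bash
python3 -m pendant '{"linear":[[-0.003,-0.004,0.01],[-0.004,-0.005,0.02],[0,0,0.02],[0,0,0.01],[0,0,0],[0,0,0]],"turn":[0,0,0,0,0,0]}'; python3 - <<'E'
from h import *
g=np.array([-.213,.977]); e=np.array([.977,.213])
def rep(t,q): 
    R=cv2.minAreaRect(q[:,:2].astype(np.float32)); L=np.percentile(q[:,:2]@g,[1,99]); E=np.percentile(q[:,:2]@e,[1,99])
    print(t,len(q),np.round(R[0],1),np.round(R[1],1),round(R[2],1),"along g",L.round(1),L.mean().round(1),"across",E.round(1),E.mean().round(1))
s=r.state(); p=s["position"]; R=np.array(s["tcp_rot"]); print(p,R.round(3).tolist(),"tcp g,e",p[:2]@g,p[:2]@e)
for c in ["wrist","side","scene"]:
    im,d=r.read_camera(c); X=world(c,d)
    for n in ["blank_center","vrest_seat"]:
      for o in r.silhouettes(c,n)[:1]:
        q=X[o["region"]&(d>0)]; q=q[(abs(q[:,:2]-[433,-333])<80).all(1)]
        print(c,n,round(o["p"],2),np.round(o["rect"]),np.percentile(q[:,2],[2,98]).round(1) if len(q) else "")
        if n[0]=="v": q=q[(q[:,2]>25)&(q[:,2]<62)]
        if len(q)>30: rep(c+n,q)
    if c=="side": cv2.imwrite("pics/s6.png",im[:,:,::-1])
E
```

```text
clock: 10.47
position: [441.3, -336.3, 110.3]
tcp_rot: [[-0.977, -0.214, 0.0], [-0.214, 0.977, -0.0], [-0.0, -0.0, -1.0]]
ft_force: [0.4, -0.4, -1.0]
opening: 49.3
grasp_force: 63.6
[ 441.2638232  -336.30110071  110.34093185] [[-0.977, -0.214, 0.0], [-0.214, 0.977, -0.0], [-0.0, -0.0, -1.0]] tcp g,e -422.55536973960676 359.48262081528225
wrist blank_center 0.64 [251. 228. 389. 335.] [123.6 147.5]
wristblank_center 13746 [ 444.  -350.6] [48.2 86.3] 25.6 along g [-447.  -398.8] -422.9 across [336.7 373.8] 355.2
wrist vrest_seat 0.84 [300. 126. 358. 227.] [ 5.5 53.2]
wristvrest_seat 3797 [ 424.6 -336.5] [54.2 36. ] 13.1 along g [-436.8 -401.6] -419.2 across [316.6 369.4] 343.0
side blank_center 0.64 [436. 168. 452. 191.] [114.3 146.5]
sideblank_center 160 [ 426.2 -337.9] [12.9 50.4] 13.2 along g [-444.4 -396.8] -420.6 across [338.1 350.6] 344.3
scene blank_center 0.81 [284.  78. 302. 106.] [116.6 146.1]
sceneblank_center 272 [ 452.1 -360.2] [105.2  27.2] 82.6 along g [-447.5 -396.7] -422.1 across [354.8 380.1] 367.5
scene vrest_seat 0.57 [287. 101. 323. 136.] [-1.3 52. ]
scenevrest_seat 330 [ 433.7 -333. ] [72.4 36.6] 12.7 along g [-434.6 -399.7] -417.1 across [317.5 388.5] 353.0
```

```bash
python3 -m pendant '{"linear":[[0.003,0.002,0.008],[0.003,0.0025,0.014],[0,0,0.014],[0,0,0.012],[0,0,0.007],[0,0,0],[0,0,0]],"turn":[0,0,0,0,0,0,0]}'; python3 - <<'E'
from h import *
g=np.array([-.213,.977]); e=np.array([.977,.213])
s=r.state(); p=s["position"]; print("tcp g,e",p[:2]@g,p[:2]@e)
for c in ["wrist","scene"]:
    im,d=r.read_camera(c); X=world(c,d)
    cv2.imwrite(f"pics/{c}7.png",im[:,:,::-1])
    for n in ["blank_center","vrest_seat"]:
      for o in r.silhouettes(c,n)[:1]:
        q=X[o["region"]&(d>0)]; q=q[(abs(q[:,:2]-[433,-333])<80).all(1)]
        if n[0]=="v": q=q[(q[:,2]>25)&(q[:,2]<62)]
        if len(q)>30: print(c,n,len(q),"g",np.percentile(q[:,:2]@g,[1,99]).round(1),"e",np.percentile(q[:,:2]@e,[1,99]).round(1),"z",np.percentile(q[:,2],[2,98]).round(1))
E
```

```text
clock: 11.5
position: [433.9, -333.1, 54.4]
tcp_rot: [[-0.977, -0.214, -0.001], [-0.214, 0.977, 0.0], [0.001, 0.0, -1.0]]
ft_force: [-0.1, -0.4, -1.7]
opening: 49.2
grasp_force: 63.6
tcp g,e -417.86624580474825 352.9218926887993
wrist blank_center 13738 g [-442.3 -394. ] e [330.2 367.3] z [67.9 91.6]
wrist vrest_seat 3898 g [-436.9 -401.8] e [316.5 344.5] z [27.7 53.6]
scene blank_center 224 g [-442.7 -392.6] e [351.4 374.4] z [63.4 91.1]
scene vrest_seat 167 g [-435.3 -393.7] e [360.1 388.1] z [25.5 52.9]
```

View pics/wrist7.png

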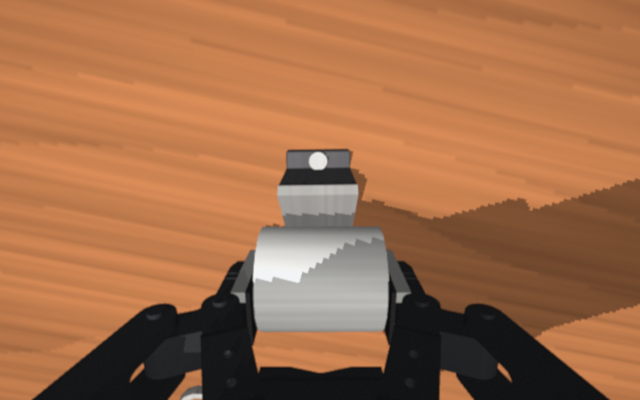

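The wrist view shows the blank at (320,280) lined up with the rest at (318,200). The offset along the groove is about 0.7 mm. I lower it into the groove.

```bash
python3 -m pendant '{"linear":[[0,-0.0007,0.004],[0,0,0.005],[0,0,0.004],[0,0,0.002],[0,0,0]],"turn":[0,0,0,0,0]}'; python3 -m pendant '{"linear":[[0,0,0.0015],[0,0,0.001],[0,0,0]],"turn":[0,0,0]}'
```

```text
clock: 12.22
position: [433.7, -333.4, 38.9]
tcp_rot: [[-0.977, -0.214, -0.001], [-0.214, 0.977, 0.001], [0.001, 0.001, -1.0]]
ft_force: [-0.0, -0.9, -2.6]
opening: 48.9
grasp_force: 63.6
clock: 12.47
position: [434.4, -333.9, 37.4]
tcp_rot: [[-0.977, -0.214, 0.0], [-0.214, 0.977, -0.0], [-0.0, -0.0, -1.0]]
ft_force: [1.4, 0.6, -1.9]
opening: 48.8
grasp_force: 63.9
```

```bash
python3 -m pendant '{"linear":[[0,0,0.001],[0,0,0.001],[0,0,0]],"turn":[0,0,0]}';python3 -m pendant '{"linear":[[0,0,0.001],[0,0,0]],"turn":[0,0]}'
```

```text
clock: 12.72
position: [434.6, -333.9, 37.2]
tcp_rot: [[-0.977, -0.214, 0.001], [-0.214, 0.977, 0.0], [-0.001, 0.0, -1.0]]
ft_force: [-4.8, 4.4, 19.1]
opening: 49.5
grasp_force: 66.4
clock: 12.88
position: [434.5, -333.9, 37.1]
tcp_rot: [[-0.977, -0.214, 0.002], [-0.214, 0.977, 0.001], [-0.002, 0.0, -1.0]]
ft_force: [-8.2, 6.7, 30.4]
opening: 49.3
grasp_force: 67.7
```

```bash
python3 -m pendant '{"linear":[[0,0,-0.0015],[0,0,0]],"turn":[0,0]}'; python3 -m pendant '{"linear":[[0,0,0],[0,0,0],[0,0,0],[0,0,0],[0,0,0],[0,0,0],[0,0,-0.01],[0,0,-0.02],[0,0,-0.035],[0,0,-0.04]]
,"turn":[0,0,0,0,0,0,0,0,0,0]}' 1;  python3 - <<'E'
from h import *
g=np.array([-.213,.977]); e=np.array([.977,.213])
for c in ["wrist","side","scene"]:
    im,d=r.read_camera(c); X=world(c,d)
    cv2.imwrite(f"pics/{c}8.png",im[:,:,::-1])
    for n in ["blank_center","vrest_seat","wide_bin","narrow_bin"]:
      for o in r.silhouettes(c,n)[:1]:
        q=X[o["region"]&(d>0)]
        if n[0]=="v": q=q[(q[:,2]>25)&(q[:,2]<62)]
        if len(q)>30: print(c,n,round(o["p"],2),len(q),"g",np.percentile(q[:,:2]@g,[1,99]).round(1),"e",np.percentile(q[:,:2]@e,[1,99]).round(1),"z",np.percentile(q[:,2],[2,98]).round(1),"x",np.percentile(q[:,0],[2,98]).round(1),cv2.minAreaRect(q[:,:2].astype(np.float32)))
E
```

```text
clock: 13.05
position: [434.5, -334.0, 37.2]
tcp_rot: [[-0.977, -0.214, 0.001], [-0.214, 0.977, -0.0], [-0.001, -0.0, -1.0]]
ft_force: [-2.9, 3.0, 15.6]
opening: 49.1
grasp_force: 65.5
clock: 13.88
position: [432.9, -333.1, 141.0]
tcp_rot: [[-0.977, -0.214, -0.004], [-0.214, 0.977, 0.001], [0.003, 0.002, -1.0]]
ft_force: [0.6, -0.1, -0.4]
opening: 85.3
grasp_force: 0.0
wrist blank_center 0.83 4513 g [-447.6 -398.8] e [333.8 373.2] z [59.2 82.6] x [413.5 454.8] ((446.3090515136719, -340.5706787109375), (59.859275817871094, 59.540000915527344), 13.189743995666504)
wrist vrest_seat 0.55 1915 g [-441.1 -405.7] e [319.6 390.7] z [29.9 61.5] x [399.9 472.1] ((437.7301940917969, -337.683349609375), (72.70845031738281, 36.22740936279297), 13.405951499938965)
side blank_center 0.73 411 g [-441.1 -371.7] e [333.4 374.3] z [37.9 76.4] x [411.8 455.1] ((437.132080078125, -340.45367431640625), (44.19872283935547, 124.487548828125), 22.87081527709961)
side vrest_seat 0.86 226 g [-436.  -392.7] e [317.2 388.4] z [28.2 57.8] x [396.7 468.7] ((433.3387145996094, -330.1003723144531), (71.9401626586914
[... 302 characters left out ...]
1.6] x [548.4 666.2] ((604.90673828125, -97.49240112304688), (146.26820373535156, 137.65357971191406), 75.67005157470703)
scene blank_center 0.94 416 g [-442.9 -392.3] e [333.6 373.9] z [39.8 73.3] x [411.8 456.9] ((434.2934875488281, -333.1031799316406), (41.58633041381836, 51.95635223388672), 13.003392219543457)
scene vrest_seat 0.84 224 g [-435.  -393.1] e [317.9 388.2] z [27.9 57.6] x [396.9 471. ] ((432.88787841796875, -328.8628234863281), (72.22299194335938, 43.66561508178711), 10.552652359008789)
scene narrow_bin 0.61 1688 g [-240.  -145.5] e [516.8 588.1] z [ 69.2 199.7] x [550.5 608.1] ((563.2099609375, -91.52526092529297), (128.98597717285156, 92.38600158691406), 87.03545379638672)
```

View pics/wrist8.png

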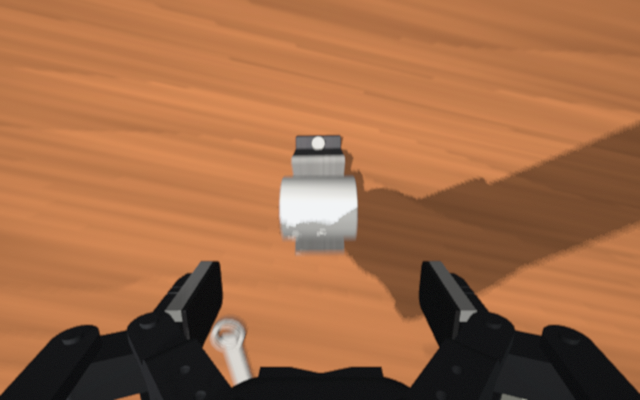

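View pics/side8.png

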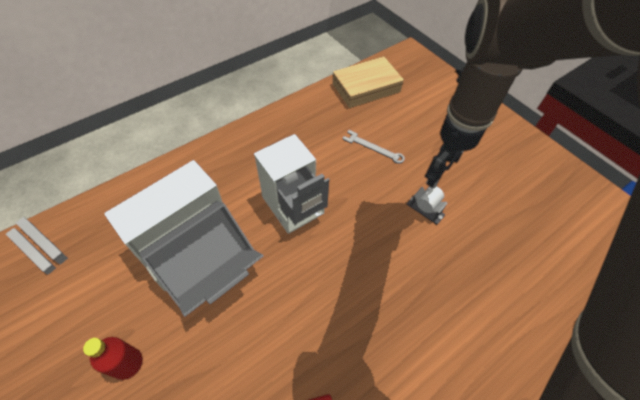

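The wrist view shows the blank lying in the groove at (318,208), with equal overhang at both ends. The side view shows the wide bin fully open at (200,260) and the narrow bin shut at (295,185).

```bash
python3 -m pendant '{"linear":[[0,0,-0.02],[0,0,-0.02],[0,0,0],[0,0,0]],"turn":[0,0,0,0]}'; python3 -c "
from cell import r
print(r.hand_in())"
```

```text
clock: 14.97
position: [434.8, -334.2, 181.6]
tcp_rot: [[-0.977, -0.214, 0.002], [-0.214, 0.977, -0.001], [-0.002, -0.001, -1.0]]
ft_force: [-0.3, -0.8, 0.3]
opening: 85.0
grasp_force: 0.0
the job is handed in; nothing more can be done
None
```

The job is handed in at about 15 s: the wide bin stands fully open at its stop, the blank lies along the V rest's groove, centred to within about 0.5 mm by the wrist camera, and the narrow bin is still shut.

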